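# Open the sagging bolt of the stock cage and hold its gate ajar

### The job

The bolt on the stock cage's gate has sagged behind the bent-up lip of its keeper: take its red handle, lift the bolt over the lip and, with the gate still shut, pull the sprung bolt all the way out to its stop. Keeping it drawn, swing the gate towards you until its free edge stands about 10 cm from shut, and finish there holding it by the bolt handle, because bolt and gate both spring back if let go. Leave the hammer, the copper dish and the steel stake where they are.

Things in the scene. Friction and masses are not known exactly. Their poses are not given: they have to be found in the camera images.
- stock_cage: Fixed wire-mesh stock cage of dark steel on the bench, 360 wide (its y) x 250 deep (its x) x 150 mm high. Origin at the centre of its underside; its own -x points out through the gated front, roughly towards the robot; z is up. Position and yaw differ every time. 'Cage' directions below are its axes, in mm; the shut gate and the bolt lie in its plane x = -120.
- handle (a point): Centre of the red handle on the bolt: an upright cylinder 18 mm across, 40 mm tall (20 mm above and below this point) on a thin stem; at rest 225 mm above the bench, at cage (-120, -30). Its axes are the gate's. The bolt, a 12 mm steel rod along cage y on top of the gate, is 57 mm below it. The bolt's two barrels reach 25 mm below this point, 60 mm (keeper side) and 95 mm (hinge side) away at rest.
- bolt_nose (a point): Underside of the nose, an 18 mm long block under the bolt's keeper end that hangs 9 mm below the rod; at rest 153 mm above the bench, at cage (-120, -159). At rest it hangs behind the lip with its underside 8 mm below the lip's top, so a straight pull is blocked after about 7 mm.
- keeper_lip (a point): Middle of the top edge of the yellow bent-up lip of the keeper, 16 mm wide, 6 mm thick, 161 mm above the bench. The fixed keeper on the cage's right post (cage -y side) has a cheek on each side of the bolt, 20 mm apart, and a strap whose top is 200 mm above the bench.
- gate_hinge (a point): A point on the gate's upright hinge line, 150 mm above the bench, at cage (-120, +132).
- gate_edge (a point): Middle of the top of the gate's free edge, 150 mm above the bench and 251 mm from the hinge line. Gate: teal steel frame with wire mesh, 16 mm thick, top 150 mm above the bench, about 0.9 kg.
- gate (a joint): Gate angle in rad: 0 shut, growing as the free edge swings out to cage -x (clockwise seen from above) about the hinge line, to at most 1.4. A closing spring of about 0.24 N m when shut and 0.4 N m at 0.4 rad pulls it shut. 0.4 rad puts the free edge 100 mm from shut. The bolt keeps it shut until drawn about 34 mm.
- bolt_draw (a joint): How far the bolt is drawn, in m: 0 fully in the keeper, 0.050 at its stop; it moves along the gate from the keeper towards the hinge (cage +y when shut). A spring pulls it back with about 2 N at 0 and 5 N at the stop.
- bolt_lift (a joint): How far the bolt (about 0.22 kg) is raised straight up in its loose barrels, in m: 0 sagging, 0.016 at most. It must be above 0.008 for its nose to pass the lip, that is until bolt_draw is about 0.031; it drops by its weight.
- hammer_grip (a point): Grip of a forming hammer, 270 mm long, lying on the bench beside the cage. Leave alone.
- dish: Copper dish, 110 mm across and 40 mm high, on the bench beside the cage; origin under its centre. Leave alone.
- stake: Small mushroom-shaped dark steel forming stake, 64 mm across and 64 mm high, standing on the bench beside the cage; origin under its centre. Leave alone.

How it is judged:
On the way:
1. the bolt is drawn out to its stop while the gate is still shut (value of joint bolt_draw above 0.044 m and value of joint gate below 0.12 rad), for 0.1 s.
At the end, for the whole second after the job is handed in: The gate stands still and ajar by 0.28 to 0.56 rad (free edge 70 to 140 mm from shut), the bolt is still drawn at least 40 mm of its 50, the fingers hold the bolt's handle (more than 1 N) and nothing else props the gate; hammer, dish and stake are within 30 mm of where they were (value of joint gate between 0.28 and 0.56 rad and velocity of joint gate between -0.05 and 0.05 rad/s and value of joint bolt_draw above 0.04 m and contact force between the fingers and bolt_lift above 1 N and contact force between gate and hammer below 0.3 N and contact force between gate and dish below 0.3 N and contact force between gate and stake below 0.3 N and distance of each of hammer_grip, dish, stake from where it was at the start of the episode below 0.03 m); the arm keeps its last pose, push and grip.
It fails at once if hammer, dish or stake was moved by more than 30 mm (distance of any of hammer_grip, dish, stake from where it was at the start of the episode above 0.03 m).
It also fails if it takes over 35 s, if anything falls off the work surface, if the arm or the gripper's body presses on something with over 40 N, if the wrist force passes 120 N, or if a joint passes its speed limit or range.

### The arm

A 7-joint arm with a two-finger parallel gripper is mounted at the origin on the work surface. World frame = base frame: x ahead of the robot, y to its left, z up, the work surface at z = 0. Lengths are in m, angles in rad, forces in N, time in s.
With the tool pointing down it reaches from about 0.425 to 0.95 m from the base axis. Payload 4.7 kg.
Tool frame: the origin (TCP) lies at the very end of the fingers, on their centre line; the grasp point (between the pads) lies 19 mm behind it; y points along the fingers, z is the direction in which the jaws open and shut, and the axes are right-handed (so a half turn about y gives the same grasp; the last joint's range is limited). The gripper opens to 87 mm and grips with 3 to 60 N. Pads are 19 mm wide; open, the fingers measure 117 mm over their backs; the gripper's body (75 mm by 190 mm) begins 51 mm behind the grasp point.
Start: joints at [-1.248, 0.469, -0.049, 1.532, 0.024, 1.141, -0.082], TCP at [0.233, 0.634, 0.223] pointing down, gripper open.
Joint ranges: [-2.59, 2.59], [-0.33, 1.99], [-1.39, 1.29], [0.1, 2.45], [-1.04, 4.18], [0.21, 1.99], [-2.66, 2.66]. Speed limits (rad/s): [2.57, 2.57, 3.14, 3.14, 3.14, 3.14, 3.14].

### API

Orientations are given as a rotation vector (axis times angle).
In Python, from rig import env gives the robot as it stands. Calls block until the motion is done:
- env.move_pose(position, orientation): joint-space move of the TCP to a pose.
- env.move_l(position, attitude=None, max_speed=0.15): straight line of the TCP; attitude=None keeps the orientation; max_speed is the mean speed in m/s.
- env.goto_joints(angles): joint-space move.
- env.move_gripper(opening): finger opening in m; the grip force is fixed at half the most; returns when the fingers have stopped.
- env.hold(seconds).
- env.solve_ik(position, orientation): joint angles nearest the present ones, or None.
- env.get_state(): the state.
- env.snapshot(name): name is "side" or "top" or "wrist"; returns the picture (400x640x3 uint8, red, green, blue); there is no depth.
- env.camera_model(name): a dict with "camera_matrix" (3x3 intrinsics, pixels), "k1" (the pictures are not rectified: a ray, as slopes to the right and down, at radius r is drawn at 1 + k1 r^2 times it, then the intrinsics apply), "origin" and "rotation" of the camera in the world. Camera axes: x right, y up, looking along -z (the intrinsics and any distortion apply to the point x, -y, -z); pixel columns grow to the right and rows downward; lengths in m; the calibration is good to about 2 mm. A picture is of the moment at which its call begins: read the wrist's pose just before it. camera_model takes no time and is no camera call; for the wrist camera it gives the pose at the moment of the call.
A pose or a line that the arm cannot do raises env.IKError and nothing moves.
- env.finish_job(): hands the job in, once; it reports no verdict.
The state is a dict: "t": time; "joint_positions": joint angles; "dq": joint speeds; "effort": joint torques, N m; "position": TCP position; "ee_rot": TCP orientation; "wrist_force": force on the tool from outside, world axes, zero at the start; "torque": the same for the moment, N m; "grip_width": finger opening in m.
Only numpy, scipy, OpenCV 4.12 (cv2) and the standard library are available. Lean on these libraries where they do the work, as an engineer would, in place of code of your own. Each camera call takes 0.05 s, during which the arm holds its last target. There are 200 camera calls.

## Working session

There is one attempt and no reset: what is moved stays moved. The work goes in short steps, each a Python script; the robot and the scene stay as the last script left them, time stands still between calls to the robot, and variables do not carry over. Pictures are saved under pics/ and viewed, about 8 in all and at most 12, crops included, and the job is handed in when it is done.

```bash
ls; mkdir -p pics; python3 - <<'E'
from rig import env
import cv2, numpy as np
s=env.get_state(); print({k:np.round(v,3) for k,v in s.items()})
for n in ("side","top"):
    im=env.snapshot(n); cv2.imwrite(f"pics/{n}0.png",im[:,:,::-1])
    print(n,env.camera_model(n))
a=cv2.imread("pics/side0.png");b=cv2.imread("pics/top0.png")
cv2.imwrite("pics/both0.png",cv2.resize(np.vstack([a,b]),None,fx=.75,fy=.75))
E
```

```text
pics
{'t': np.float64(0.0), 'joint_positions': array([-1.248,  0.469, -0.049,  1.534,  0.024,  1.141, -0.082]), 'dq': array([ 0.001, -0.001, -0.001, -0.001, -0.   , -0.   ,  0.001]), 'effort': array([ 0.0000e+00, -5.0798e+01, -8.0000e-02, -2.3616e+01, -6.1000e-02,
        3.8000e-02,  0.0000e+00]), 'position': array([0.232, 0.633, 0.221]), 'ee_rot': array([-1.555,  0.276, -0.276]), 'wrist_force': array([-0.715, -0.338, -0.46 ]), 'torque': array([ 0.015,  0.04 , -0.014]), 'grip_width': np.float64(0.087)}
side {'camera_matrix': array([[476.48951525,   0.        , 317.41932186],
       [  0.        , 476.48951525, 200.42272881],
       [  0.        ,   0.        ,   1.        ]]), 'k1': 0.031219344885884154, 'origin': array([0.26101277, 0.10735209, 1.16503001]), 'rotation': array([ 0.21856535, -0.29063429, -1.89083515])}
top {'camera_matrix': array([[498.91464734,   0.        , 310.43616319],
       [  0.        , 498.91464734, 201.59836823],
       [  0.        ,   0.        ,   1.        ]]), 'k1': -0.1262488697622603, 'origin': array([0.31939015, 0.01581569, 1.4958056 ]), 'rotation': array([ 0.15409111, -0.14756483, -1.56040236])}
```

View pics/both0.png

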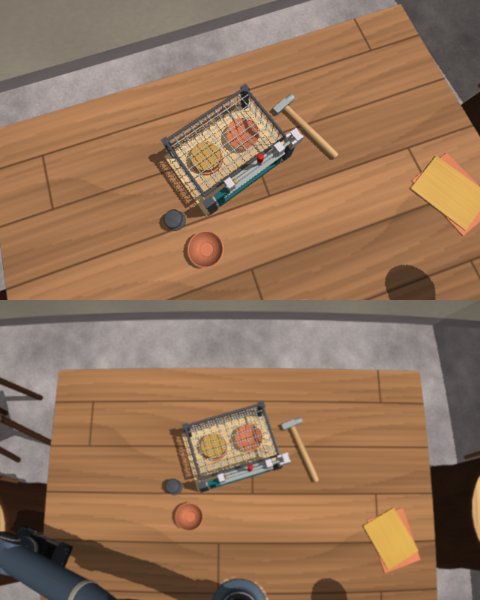

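The pictures show the cage in the middle. The red handle is near side (347,209) and top (333,223). The dish and stake are left of the gate front, and the hammer is right of the cage. Next I'll triangulate the handle and get the yaw.

```bash
cat > h.py <<'E'
import numpy as np, cv2
from scipy.spatial.transform import Rotation as R
def ray(cm,u,v):
    K=cm["camera_matrix"]; d=np.array([(u-K[0,2])/K[0,0],(v-K[1,2])/K[1,1]]); p=d.copy()
    for _ in range(20): p=d/(1+cm["k1"]*(p@p))
    return np.array(cm["origin"]), R.from_rotvec(cm["rotation"]).apply([p[0],-p[1],-1])
def onz(cm,u,v,z):
    o,d=ray(cm,u,v); return o+d*(z-o[2])/d[2]
def proj(cm,P):
    q=R.from_rotvec(cm["rotation"]).inv().apply(np.asarray(P)-cm["origin"]); s=np.array([q[0],-q[1]])/-q[2]
    s=s*(1+cm["k1"]*(s@s)); K=cm["camera_matrix"]; return np.array([K[0,0]*s[0]+K[0,2],K[1,1]*s[1]+K[1,2]])
def tri(rays):
    A=sum(np.eye(3)-np.outer(d,d)/(d@d) for o,d in rays); b=sum((np.eye(3)-np.outer(d,d)/(d@d))@o for o,d in rays)
    return np.linalg.solve(A,b)
def blobs(bgr,lo,hi,amin=4):
    m=cv2.inRange(cv2.cvtColor(bgr,cv2.COLOR_BGR2HSV),lo,hi); n,_,st,c=cv2.connectedComponentsWithStats(m)
    return m,[(st[i,4],*np.round(c[i],1),*st[i,:4]) for i in range(1,n) if st[i,4]>=amin]
E
python3 - <<'E'
from rig import env
from h import *
R_={}
for n in ("side","top"):
    im=cv2.imread(f"pics/{n}0.png"); cm=env.camera_model(n)
    x0,y0,x1,y1=(210,110,420,290) if n=="side" else (230,130,400,262)
    c=np.zeros_like(im); c[y0:y1,x0:x1]=im[y0:y1,x0:x1]
    for nm,lo,hi in (("red",(0,190,120),(6,255,255)),("red2",(174,190,100),(180,255,255)),("yel",(22,150,120),(34,255,255)),("teal",(80,90,40),(98,255,255))):
        m,b=blobs(c,lo,hi); print(n,nm,b)
        if nm=="teal":
            v,u=np.nonzero(m); r=cv2.minAreaRect(np.c_[u,v].astype(np.float32)); print(r)
            P=np.array([onz(cm,a,bb,.15)[:2] for a,bb in zip(u,v)])
            l=cv2.fitLine(P.astype(np.float32),cv2.DIST_HUBER,0,.01,.01).ravel(); print("line",l,np.degrees(np.arctan2(l[1],l[0])))
a=cv2.imread("pics/side0.png")[150:290,240:420];b=cv2.imread("pics/top0.png")[190:262,230:410]
cv2.imwrite("pics/c1.png",cv2.resize(np.vstack([a,b]),None,fx=2.8,fy=2.8,interpolation=cv2.INTER_CUBIC))
E
```

```text
side red [(np.int32(48), np.float64(347.0), np.float64(208.4), np.int32(344), np.int32(205), np.int32(7), np.int32(8))]
side red2 []
side yel []
side teal [(np.int32(645), np.float64(320.4), np.float64(248.0), np.int32(286), np.int32(210), np.int32(90), np.int32(65))]
((330.4864807128906, 237.08108520507812), (16.739660263061523, 103.92538452148438), 54.462318420410156)
line [ 0.23270871 -0.97254646  0.4793321  -0.01649786] -76.543396
top red [(np.int32(24), np.float64(333.2), np.float64(222.6), np.int32(331), np.int32(220), np.int32(5), np.int32(6))]
top red2 []
top yel []
top teal [(np.int32(135), np.float64(285.3), np.float64(244.3), np.int32(278), np.int32(239), np.int32(19), np.int32(12))]
((312.9117736816406, 237.14706420898438), (9.943960189819336, 71.54800415039062), 75.96376037597656)
line [ 0.18706447 -0.98234767  0.4655332   0.07712552] -79.218475
```

View pics/c1.png

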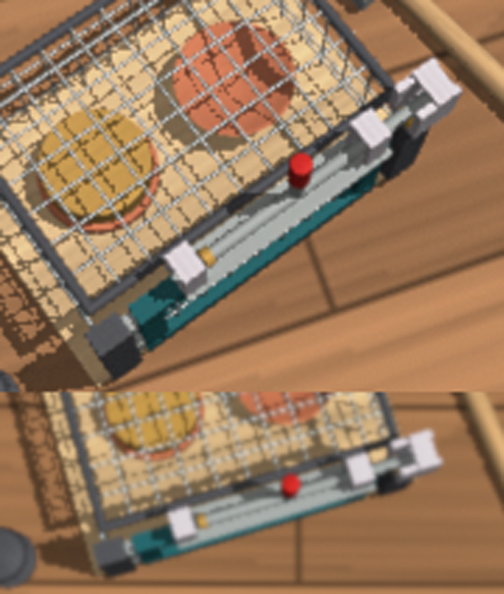

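The crop shows the red handle between two white barrels, with the white keeper strap at the right end. The hinge post is at left. I'll locate the white blocks and the handle.

```bash
python3 - <<'E'
from rig import env
from h import *
px={"side":dict(H=(347,208.4),hb=(306.8,244.6),kb=(372,197.5),k=(394.6,183)),"top":dict(H=(333.2,222.6),hb=(294.6,237.5),kb=(358.6,217.1),k=(381.8,210.7))}
for k in("H","hb","kb","k"):
    rs=[ray(env.camera_model(n),*px[n][k]) for n in px]
    print(k,np.round(tri(rs),4),[np.round(onz(env.camera_model(n),*px[n][k],.225 if k=="H" else .198)[:2],4) for n in px])
for n in px:
    im=cv2.imread(f"pics/{n}0.png"); m,b=blobs(im,(0,0,195),(180,40,255),12); print(n,[x for x in b if 280<x[1]<410 and 170<x[2]<260])
for nm,uv in (("stake",(174/.75,220/.75)),("dish",(205/.75,250/.75)),("hamend",(335/.75,156/.75)),("hamhead",(284/.75,104/.75))):
    print(nm,np.round(onz(env.camera_model("side"),*uv,.03),3))
E
```

```text
H [ 0.5122 -0.0368  0.2251] [array([ 0.5125, -0.0365]), array([ 0.5119, -0.0371])]
hb [0.4791 0.0638 0.1742] [array([0.474, 0.065]), array([0.4761, 0.0628])]
kb [ 0.5393 -0.1103  0.1458] [array([ 0.5248, -0.0993]), array([ 0.5309, -0.1053])]
k [ 0.5619 -0.1782  0.1202] [array([ 0.5393, -0.157 ]), array([ 0.5483, -0.1671])]
side [(np.int32(130), np.float64(395.4), np.float64(178.7), np.int32(388), np.int32(171), np.int32(16), np.int32(16)), (np.int32(16), np.float64(384.2), np.float64(179.6), np.int32(382), np.int32(178), np.int32(6), np.int32(5)), (np.int32(17), np.float64(392.0), np.float64(189.0), np.int32(389), np.int32(187), np.int32(7), np.int32(5)), (np.int32(98), np.float64(372.3), np.float64(195.3), np.int32(366), np.int32(189), np.int32(13), np.int32(13)), (np.int32(106), np.float64(305.7), np.float64(243.2), np.int32(299), np.int32(237), np.int32(14), np.int32(14))]
top [(np.int32(89), np.float64(381.3), np.float64(209.9), np.int32(377), np.int32(204), np.int32(10), np.int32(13)), (np.int32(58), np.float64(358.5), np.float64(217.0), np.int32(355), np.int32(213), np.int32(8), np.int32(9)), (np.int32(60), np.float64(294.5), np.float64(236.2), np.int32(291), np.int32(232), np.int32(8), np.int32(10))]
stake [0.459 0.262 0.03 ]
dish [0.34  0.197 0.03 ]
hamend [ 0.484 -0.299  0.03 ]
hamhead [ 0.715 -0.21   0.03 ]
```

```bash
cat >> h.py <<'E'
def att(ang,flip=0):
    "tool down, jaws closing along cage y turned to yaw ang"
    z=np.array([-np.sin(ang),np.cos(ang),0])*(1-2*flip); y=np.array([0,0,-1.])
    return R.from_matrix(np.c_[np.cross(y,z),y,z]).as_rotvec()
E
python3 - <<'E'
from rig import env
from h import *
H=np.array([.512,-.037,.225]); yaw=np.radians(18)
for f in(0,1):
    for p,a in ((H+[0,0,.13],yaw),([.495,.01,.225],yaw),([.453,.007,.215],yaw-.4)):
        q=env.solve_ik(p,att(a,f)); print(f,None if q is None else np.round(q,2))
f=min((0,1),key=lambda f:np.abs(np.array(env.solve_ik(H+[0,0,.13],att(yaw,f)))-env.get_state()["joint_positions"]).max())
print("flip",f)
env.move_pose(H+[0,0,.13],att(yaw,f))
cm=env.camera_model("wrist"); im=env.snapshot("wrist"); cv2.imwrite("pics/w1.png",im[:,:,::-1])
np.save("w1cm.npy",cm,allow_pickle=True)
s=env.get_state(); print(s["t"],s["position"],s["wrist_force"],cm["origin"],proj(cm,H))
E
```

```text
0 [-0.51  0.1   0.56  1.74 -0.06  1.31  1.94]
0 [-0.44  0.17  0.39  1.97 -0.08  1.02  1.86]
0 [-0.51  0.11  0.44  2.06 -0.05  0.98  1.44]
1 [-0.73  0.11  0.81  1.75 -0.08  1.31 -1.16]
1 [-0.74  0.2   0.74  1.98 -0.16  1.02 -1.19]
1 [-0.8   0.12  0.77  2.08 -0.1   0.98 -1.64]
flip 1
2.7583 [ 0.51218669 -0.03587882  0.35475604] [-0.10364668 -0.24559883  0.20296702] [ 0.58114916 -0.01241185  0.51772921] [319.16525581 193.54402186]
```

View pics/w1.png

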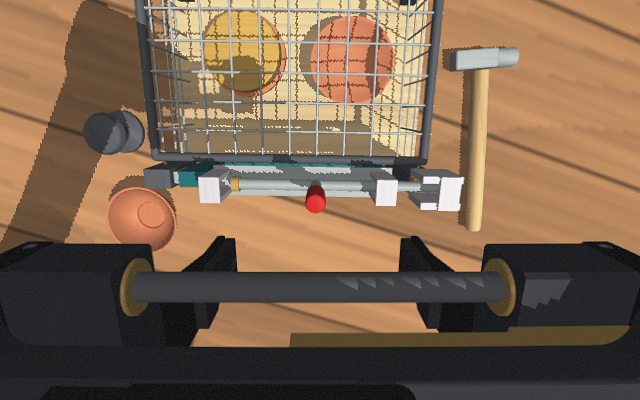

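The wrist view shows the handle at (315,198), the hinge barrel at (214,189) and the keeper barrel at (385,192). The cage front rail runs from (155,158) to (428,162).

```bash
python3 - <<'E'
from rig import env
from h import *
cm=env.camera_model("wrist"); im=cv2.imread("pics/w1.png")
m,b=blobs(im,(0,190,90),(6,255,255),30); print(b)
m,w=blobs(im,(0,0,185),(180,40,255),60); print([x for x in w if 150<x[2]<220])
for x in b:
    if x[0]<900 and 290<x[1]<340: print("H",onz(cm,x[1],x[2],.225))
g=cv2.cvtColor(im,cv2.COLOR_BGR2GRAY)
# rod: bright/dark profile below; use barrel centres
def ang(a,bb,z):
    p,q=onz(cm,*a,z),onz(cm,*bb,z); d=p-q; print(np.round(p,4),np.round(q,4),"yaw",np.degrees(np.arctan2(-d[0],d[1])))
ang((155,158),(428,162),.15)
ang((214,189),(385,192),.19)
cv2.imwrite("pics/w1c.png",cv2.resize(im[145:225,140:470],None,fx=2.4,fy=2.4,interpolation=cv2.INTER_CUBIC))
E
```

```text
[(np.int32(297), np.float64(314.9), np.float64(201.7), np.int32(306), np.int32(186), np.int32(19), np.int32(27))]
[(np.int32(283), np.float64(254.4), np.float64(168.7), np.int32(225), np.int32(166), np.int32(58), np.int32(7)), (np.int32(251), np.float64(327.1), np.float64(169.8), np.int32(303), np.int32(167), np.int32(48), np.int32(7)), (np.int32(517), np.float64(208.7), np.float64(189.7), np.int32(198), np.int32(177), np.int32(22), np.int32(26)), (np.int32(115), np.float64(431.0), np.float64(180.0), np.int32(423), np.int32(177), np.int32(18), np.int32(7)), (np.int32(702), np.float64(450.0), np.float64(193.8), np.int32(438), np.int32(177), np.int32(26), np.int32(34)), (np.int32(638), np.float64(390.0), np.float64(191.7), np.int32(376), np.int32(180), np.int32(44), np.int32(26)), (np.int32(298), np.float64(270.7), np.float64(185.0), np.int32(239), np.int32(182), np.int32(69), np.int32(7)), (np.int32(169), np.float64(341.0), np.float64(186.2), np.int32(322), np.int32(184), np.int32(41), np.int32(5)), (np.int32(379), np.float64(270.5), np.float64(192.4), np.int32(230), np.int32(189), np.int32(77), np.int32(7)), (np.int32(250), np.float64(345.6), np.float64(193.6), np.int32(325), np.int32(190), np.int32(45), np.int32(7)), (np.int32(110), np.float64(428.2), np.float64(206.1), np.int32(420), np.int32(203), np.int32(17), np.int32(7))]
H [ 0.50343388 -0.03583885  0.225     ]
[0.476  0.1436 0.15  ] [ 0.5668 -0.1477  0.15  ] yaw 17.30504474575927
[0.4749 0.0632 0.19  ] [ 0.5262 -0.1034  0.19  ] yaw 17.128984945857038
```

View pics/w1c.png

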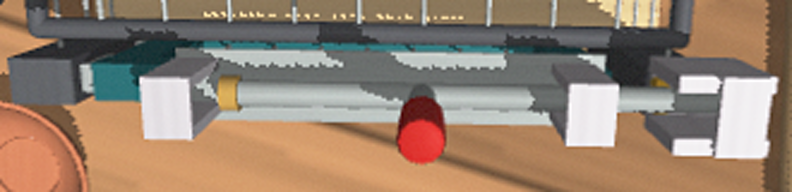

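```bash
cat >> h.py <<'E'
H=np.array([.508,-.0362,.225]); YAW=np.radians(17.2); UY=np.array([-np.sin(YAW),np.cos(YAW),0]); UX=np.array([np.cos(YAW),np.sin(YAW),0])
def rep(env,tag):
    s=env.get_state(); print(tag,round(float(s["t"]),2),"p",np.round(s["position"],4),"F",np.round(s["wrist_force"],2),"M",np.round(s["torque"],2),"w",round(float(s["grip_width"]),4),flush=True)
E
python3 - <<'E'
from rig import env
from h import *
P=H+[0,0,-.014]
env.move_l(P+[0,0,.06],att(YAW,1),.1); env.move_l(P,None,.08); rep(env,"down")
env.move_gripper(0.0); rep(env,"grip")
env.move_l(P+[0,0,.012],None,.04); rep(env,"lift")
env.snapshot
for n in("wrist","side"): cv2.imwrite(f"pics/{n}2.png",env.snapshot(n)[:,:,::-1])
a=cv2.imread("pics/wrist2.png");b=cv2.resize(cv2.imread("pics/side2.png")[140:290,240:440],(640,480))
cv2.imwrite("pics/j2.png",cv2.resize(np.vstack([a,b]),None,fx=.68,fy=.68))
E
```

```text
down 4.65 p [ 0.5084 -0.0363  0.2114] F [ 0.22 -0.05  0.38] M [-0.06  0.13  0.03] w 0.0872
grip 5.78 p [ 0.5077 -0.0352  0.2109] F [-1.14  3.32  1.04] M [0.65 0.47 0.01] w 0.017
lift 6.23 p [ 0.5076 -0.0353  0.2232] F [-1.08  5.15 -1.84] M [1.05 0.38 0.  ] w 0.0173
```

View pics/j2.png

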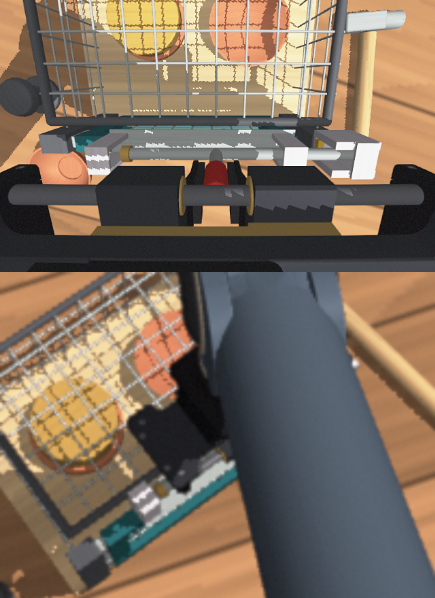

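The handle is between the pads: the opening is 17 mm and the fingers carry the bolt's weight (ΔFz ≈ −2.9 N). Next I'll draw the bolt in steps.

```bash
python3 - <<'E'
from rig import env
from h import *
P=H+[0,0,-.002]
for d in (.012,.030,.044,.050,.052):
    env.move_l(P+d*UY,None,.05); s=env.get_state()
    rep(env,d); print("   Fy_cage",round(float(s["wrist_force"]@UY),2),"Fx_cage",round(float(s["wrist_force"]@UX),2))
env.hold(.2)
cv2.imwrite("pics/w3.png",env.snapshot("wrist")[:,:,::-1])
E
```

```text
0.012 6.72 p [ 0.5046 -0.0254  0.2233] F [ 0.58 -1.68 -2.12] M [-0.45 -0.11 -0.01] w 0.0171
   Fy_cage -1.78 Fx_cage 0.05
0.03 7.23 p [ 0.499  -0.0073  0.223 ] F [ 1.97 -3.25 -2.92] M [-0.7  -0.13  0.  ] w 0.0169
   Fy_cage -3.69 Fx_cage 0.92
0.044 7.67 p [0.495  0.0056 0.223 ] F [ 2.18 -2.9  -2.71] M [-0.83 -0.21  0.03] w 0.0175
   Fy_cage -3.42 Fx_cage 1.23
0.05 7.93 p [0.4933 0.0113 0.223 ] F [ 2.44 -4.86 -2.8 ] M [-0.95 -0.22 -0.05] w 0.0174
   Fy_cage -5.36 Fx_cage 0.9
0.052 8.18 p [0.4928 0.0127 0.2231] F [ 2.59 -4.93 -2.88] M [-1.05 -0.3   0.06] w 0.0175
   Fy_cage -5.48 Fx_cage 1.02
```

View pics/w3.png

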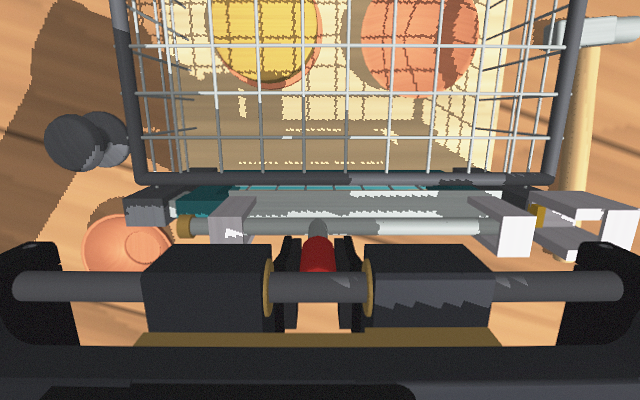

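The bolt end has left the keeper and the gate is still shut. I'll pull slightly further to feel for the stop.

```bash
python3 - <<'E'
from rig import env
from h import *
P=H+[0,0,-.002]
for d in (.054,.056,.058):
    env.move_l(P+d*UY,None,.03); env.hold(.1); s=env.get_state()
    rep(env,d); F=float(s["wrist_force"]@UY); print("   Fy_cage",round(F,2),"Fx_cage",round(float(s["wrist_force"]@UX),2), "moved",(s["position"]-np.array([.5077,-.0352,0]))@UY)
    if F<-9: break
env.hold(.2)
E
```

```text
0.054 8.78 p [0.4928 0.0128 0.2233] F [ 3.7  -8.79 -2.92] M [-1.81 -0.5   0.03] w 0.0172
   Fy_cage -9.49 Fx_cage 0.93 moved 0.05026238966033983
```

Force along the bolt rose from 5.5 to 9.5 N with no further motion at 50 mm travel, so the bolt is at its stop. Next I'll swing the gate on an arc about the hinge line.

```bash
python3 - <<'E'
from rig import env
from h import *
hinge=H+.163*UY+[0,0,-.002]; r=.110
for th in np.arange(.05,.421,.05).tolist()+[.42]:
    Rz=R.from_rotvec([0,0,-th]); uy=Rz.apply(UY); ux=Rz.apply(UX)
    env.move_l(hinge-r*uy,att(YAW-th,1),.05)
    s=env.get_state(); F=s["wrist_force"]
    v=s["position"]-hinge; a=np.arctan2(-v@UX,-v@UY)
    print(round(th,2),"tcp ang",round(float(a),3),"rad",round(float(np.hypot(v@UX,v@UY)),4),"F along bolt",round(float(F@uy),2),"normal",round(float(F@ux),2),"w",round(float(s["grip_width"]),4),flush=True)
env.hold(.3); rep(env,"end")
a=env.snapshot("top")[:,:,::-1][180:270,240:400]; s_=env.snapshot("side")[:,:,::-1][130:300,220:460]; w=env.snapshot("wrist")[:,:,::-1]
a=cv2.resize(a,(320,180)); s_=cv2.resize(s_,(320,180))
cv2.imwrite("pics/w4.png",np.vstack([w,np.hstack([a,s_])])[:600])
E
```

```text
0.05 tcp ang 0.048 rad 0.1117 F along bolt -6.41 normal 1.5 w 0.017
0.1 tcp ang 0.098 rad 0.1116 F along bolt -6.17 normal 1.22 w 0.0173
0.15 tcp ang 0.148 rad 0.1116 F along bolt -6.51 normal 2.48 w 0.0169
0.2 tcp ang 0.198 rad 0.1115 F along bolt -6.65 normal 1.96 w 0.0168
0.25 tcp ang 0.248 rad 0.1115 F along bolt -6.94 normal 2.71 w 0.0174
0.3 tcp ang 0.298 rad 0.1114 F along bolt -6.42 normal 3.59 w 0.0171
0.35 tcp ang 0.348 rad 0.1114 F along bolt -6.12 normal 3.15 w 0.017
0.4 tcp ang 0.398 rad 0.1113 F along bolt -6.35 normal 3.3 w 0.0173
0.42 tcp ang 0.417 rad 0.1113 F along bolt -7.1 normal 2.99 w 0.0172
end 11.6 p [0.4469 0.0089 0.2232] F [ 2.04 -6.4  -2.87] M [-1.28 -0.28  0.06] w 0.0171
```

View pics/w4.png

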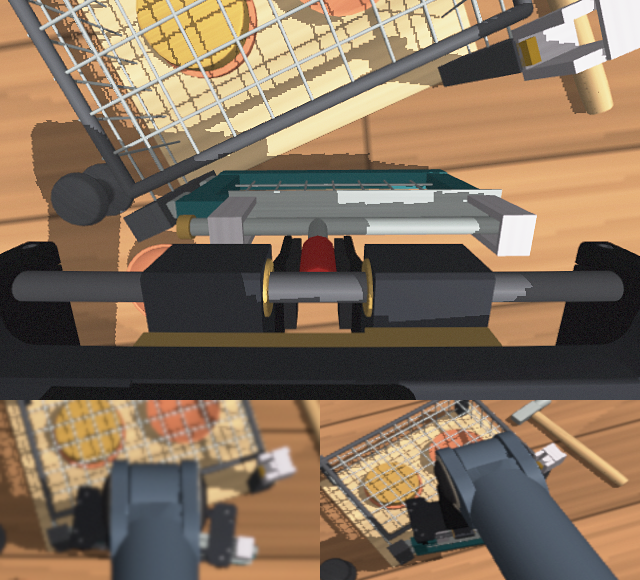

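The gate stands ajar. In the wrist view, the handle and barrels are in the same places relative to the gripper as when the bolt was drawn and the gate shut. The gate therefore turned with the tool by about 0.42 rad and the bolt is still out. I'll check for drift and hand in.

```bash
python3 - <<'E'
from rig import env
from h import *
env.hold(.6); rep(env,"steady")
env.finish_job(); rep(env,"done")
E
```

```text
steady 12.35 p [0.4469 0.0089 0.2232] F [ 2.1 -6.8 -3.2] M [-1.35 -0.3   0.05] w 0.0171
the job is handed in; nothing more can be done
the job is handed in; nothing more can be done
```

I took the red handle from above and lifted the bolt about 12 mm over the lip. With the gate still shut I drew it to its stop, then swung the gate about its hinge. I handed the job in at about 12.4 s of the 35 s, still gripping the handle.

**Last checks:**
- **Bolt at its stop:** at 50 mm of travel the pull rose from 5.5 to 9.5 N with no further movement.
- **Gate angle:** the fingers ended at about 0.417 rad, which puts the free edge about 102 mm from shut. This comes from the arm's position, not a direct gate measurement.
- **Still held and drawn:** after 0.6 s of holding the arm had not moved and the jaws stood at 17 mm on the 18 mm handle. The bolt was still pulling with about 6–7 N, and the wrist picture showed it drawn.
- **Hammer, dish and stake:** I kept clear of them and they looked untouched in the last pictures, though I did not measure their positions again.

**Disagreement:** the cameras differed by about 9 mm on the handle's x position. I used a value in between, and since the error lay along the pads' width it did not affect the grip.

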